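# Set the microscope light base to oblique light

## Task

Switch on the microscope's light base by pressing its round power key with a fingertip, then push the black contrast slider along its guide until it drops into the click stop in the middle (the half-circle mark). Push it gently with the fingertips, do not grip or lift anything, and leave the dish, the dropper bottle and the slide box where they stand.

Things in the scene. Friction and masses are not known exactly. Their poses are not given: they have to be found in the camera images.
- light_base: Cream light base of a stereo microscope, a fixed low box 300 (x) x 340 (y) x 72 mm. Origin: centre of its underside; -x side faces the robot, +y to its left. Flat deck at z = 72 mm; near the robot, at x = -108, stand the power key (y = -105) and the slider's guide, along y. Round glass stage, 144 mm across, 2 mm proud, at x = 50, y = 0; rear strip 14 mm proud beyond x = 125.
- power_top (a point): Centre of the top of the round grey power key, 22 mm in diameter, 11 mm above the deck, in a black collar 32 mm across and 3 mm high. It is pressed straight down.
- power (a joint): Travel of the power key in m: 0 up, 0.005 fully down. A spring returns it; 1.2 N starts it, 4 N holds it fully down. The lamp switches at 0.003.
- thumb_piece: Ridged black thumb piece of the contrast slider: 28 (x) x 18 (y, along the guide) x 16 mm, from 1 to 17 mm above the deck. Origin: at deck level under its centre; axes as light_base. At joint 0 it stands at light_base x = -108, y = 5 mm. It only slides along y and cannot come off. The deck is clear for 70 mm to its right (-y) at joint 0 and 60 mm beyond its far end.
- thumb_top (a point): Centre of the top face of the thumb piece, 17 mm above the deck, with a white index line.
- contrast (a joint): Slider position in m, growing along light_base +y: plain end stops at 0 (open circle) and 0.070 (full circle), one spring-roller click stop in the middle, at 0.035 (half circle). Starts at 0 to 0.024. It slides against about 1.5 N and stays where left; from about 6 mm before the click stop the roller pulls it in (the push drops to nothing); pushing it on out of the stop takes about 6 N.
- dish: Covered clear Petri dish, 64 mm across, 15.5 mm high, loose on the glass stage. Origin: centre of its underside. Bystander.
- dropper: Small amber dropper bottle, 32 mm in diameter, 75 mm high, standing loose on the bench to the left of the light base. Origin: centre of its underside. Bystander.
- slide_box: White slide box with grey lid, 87 x 36 x 35 mm, loose on the bench to the right of the light base, its long side along its x. Origin: centre of its underside. Bystander.

How it is judged:
By the outcome, as a careful person would: the job done as asked, in the order asked, and still so for the second after the job is handed in, with the robot touching nothing.
It also fails if it takes over 42 s, if anything falls off the work surface, if the arm or the gripper's body presses on something with over 40 N, if the wrist force passes 120 N, or if a joint passes its speed limit or range.

## Robot

A 7-joint arm with a two-finger parallel gripper is mounted at the origin on the work surface. World frame = base frame: x ahead of the robot, y to its left, z up, the work surface at z = 0. Lengths are in m, angles in degrees, forces in N, time in s.
With the tool pointing down it reaches from about 0.425 to 0.825 m from the base axis. Payload 3.6 kg.
Tool frame: the origin (TCP) lies on the centre line of the jaws, within the pads' length; the fingertips stand bot.tip_extent ahead of it and the grasp point (between the pads) lies 6 mm ahead of it (bot.tip_extent is the distance from the TCP to the fingertips, in m); y points along the fingers, x is the direction in which the jaws open and shut, and the axes are right-handed (so a half turn about y gives the same grasp; the last joint's range is limited). The gripper opens to 85 mm and grips with 20 to 120 N. Pads are 22 mm wide; open, the fingers measure 114 mm over their backs; the gripper's body (76 mm by 85 mm) begins 54 mm behind the grasp point. The pads swing forward as they close: fully open they stand 13 mm farther back than shut.
Start: joints at [-67.408, 35.231, -0.722, 81.555, 0.464, 63.22, -2.315], TCP at [0.265, 0.593, 0.223] pointing down, gripper open.
Joint ranges: [-178.69, 178.69], [-17.37, 117.87], [-77.05, 75.6], [15.02, 138.74], [-78.02, 258.01], [0.78, 113.62], [-162.83, 162.83]. Speed limits (degrees/s): [159.86, 159.86, 180, 180, 180, 180, 180].

## Interface

Orientations are given as a 3x3 rotation matrix whose columns are the frame's x, y, z axes.
In Python, from plant import bot gives the robot as it stands.
- The arm moves only by the tool play_rows, never from a script. Its argument "steps" is one flat list of numbers, 6 for each row, row after row: the shift along the tool's x, y, z in m, then the turn, a rotation vector about the tool's x, y, z in rad. In form: [dx, dy, dz, rx, ry, rz, dx, dy, dz, rx, ry, rz, ...]. A call has 1 to 20 rows; each row is the pose to reach, as a shift and turn from the pose commanded when the call began, along the tool's axes at that moment; what a row does not reach only later rows make up. A row lasts 1/12 s, in which the tool goes at most 41.7 mm and 7.16 degrees, less where a joint would pass 70% of its speed; a pose out of reach is approached as far as the arm can. A call with a gripper value outside its range is refused whole. "claw" is the finger opening in m, from 0 to 0.0854, set as the call begins (left out, the last holds). The fingers move at their own pace and stop on an object; "force" is the grip in N (left out, the last holds). Time passes only in rows, so rows that repeat a pose let the fingers close. It gives the time, the measured TCP pose, the force and the opening at its end, in the units of the state.
- bot.sense(): the state, without advancing time (a new reading comes with each control period).
- bot.read_camera(name): name is "side" or "top" or "wrist"; returns a dict with "image" (384x512x3 uint8, red, green, blue), "fov_y" (degrees; the focal length in pixels is half the picture's height over the tangent of half this angle, whatever the lens; pixels are square), "cx", "cy" (the principal point, pixels), "cam_to_world" (4x4, takes a point from camera to world coordinates). Camera axes: x right, y down, z forward; pixel columns grow to the right and rows downward; lengths in m; the calibration is good to about 2 mm. A picture is of the moment at which its call begins. There is no depth.
- bot.finish_job(): hands the job in, once; it reports no verdict.
The state is a dict: "t": time; "qpos": joint angles; "qd": joint speeds; "tau": joint torques, N m; "ee_pos": TCP position; "orientation": TCP orientation; "contact_force": force on the tool from outside, world axes, zero at the start; "wrist_torque": the same for the moment, N m; "gripper_width": finger opening in m.
Only numpy, scipy, OpenCV 4.12 (cv2) and the standard library are available. Lean on these libraries where they do the work, as an engineer would, in place of code of your own. Each camera call takes 0.05 s, during which the arm holds its last target. There are 200 camera calls.

## Working session

There is one attempt and no reset: what is moved stays moved. The work goes in short steps, Python scripts to look and compute and a tool call to move; the robot and the scene stay as the last step left them, time stands still between calls to the robot, and variables do not carry over. Pictures are saved under pics/ and viewed, about 8 in all and at most 12, crops included, and the job is handed in when it is done.

Besides the shell and the picture viewer there is one more tool, called in YAML: its name, and indented under it one key for each argument. play_rows: Moves the arm, as the interface text tells. Its arguments: {"type":"object","properties":{"steps":{"type":"array"},"claw":{"type":"number"},"force":{"type":"number"}},"required":["steps"]}

```bash
mkdir -p pics; ls
cat > h.py <<'E'
import numpy as np, cv2
from plant import bot
def snap(n,f):
    c=bot.read_camera(n); cv2.imwrite(f'pics/{f}.png',c['image'][:,:,::-1]); 
    np.savez(f'pics/{f}.npz',**c); return c
def K(c): 
    f=c['image'].shape[0]/2/np.tan(np.radians(c['fov_y'])/2); return f
def ray(c,u,v):
    T=np.array(c['cam_to_world']); f=K(c); d=T[:3,:3]@np.array([(u-c['cx'])/f,(v-c['cy'])/f,1]); return T[:3,3],d
def onz(c,u,v,z):
    o,d=ray(c,u,v); return o+d*(z-o[2])/d[2]
def proj(c,p):
    T=np.array(c['cam_to_world']); q=T[:3,:3].T@(np.array(p)-T[:3,3]); f=K(c); return np.array([c['cx']+f*q[0]/q[2],c['cy']+f*q[1]/q[2]])
E
python3 - <<'E'
from h import *
s=bot.sense(); print({k:np.round(v,3).tolist() for k,v in s.items()}, bot.tip_extent)
a=snap('top','t1'); b=snap('side','s1')
for c in(a,b): print(c['fov_y'],c['cx'],c['cy'],np.round(c['cam_to_world'],3).tolist(),[k for k in c])
im=np.hstack([a['image'],b['image']])
E
```

```text
pics
{'t': 0.0, 'qpos': [-67.407, 35.291, -0.723, 81.642, 0.465, 63.222, -2.316], 'qd': [-0.005, -0.013, -0.001, -0.126, 0.052, -0.018, 0.025], 'tau': [-0.0, -46.922, 0.259, -17.104, 0.01, 0.01, 0.0], 'ee_pos': [0.265, 0.593, 0.221], 'orientation': [[0.408, -0.001, -0.913], [0.913, -0.002, 0.408], [-0.003, -1.0, -0.0]], 'contact_force': [-0.417, 0.055, 0.076], 'wrist_torque': [0.027, -0.0, -0.053], 'gripper_width': 0.086} 0.025
47.549792760312286 256.10266959194644 198.94415388462573 [[0.01, -0.984, 0.179, 0.448], [-1.0, -0.014, -0.024, 0.056], [0.027, -0.178, -0.984, 0.958], [0.0, 0.0, 0.0, 1.0]] ['image', 'fov_y', 'cx', 'cy', 'cam_to_world']
55.89104619239175 254.07307416108182 189.7424518837613 [[-0.965, -0.174, 0.195, 0.449], [-0.261, 0.691, -0.674, 0.628], [-0.018, -0.701, -0.713, 0.71], [0.0, 0.0, 0.0, 1.0]] ['image', 'fov_y', 'cx', 'cy', 'cam_to_world']
```

View images.

View pics/t1.png

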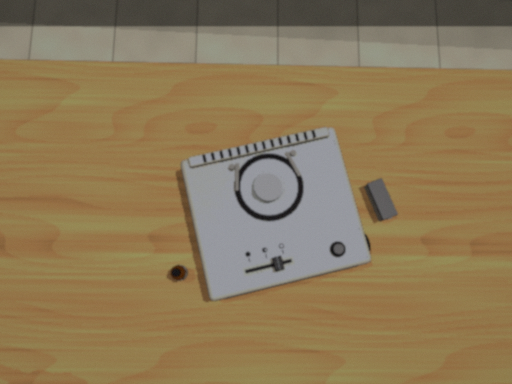

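View pics/s1.png

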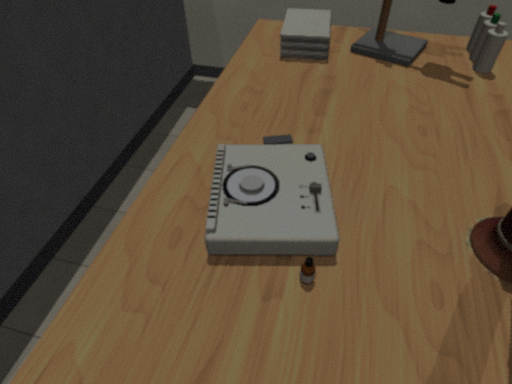

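The top view shows the base yawed a bit. The key is near (338,249), the thumb piece near (278,264), the stage near (269,187), the dropper at (178,272) and the box at (381,200). The side view agrees: key (311,157), thumb (315,188). I'll zoom in to get finer points.

Run:
```python
from h import *
a=np.load('pics/t1.npz');b=np.load('pics/s1.npz')
A=cv2.resize(a['image'][225:305,200:380],None,fx=4.4,fy=4.4,interpolation=cv2.INTER_CUBIC)
B=cv2.resize(b['image'][140:220,205:345],None,fx=3.4,fy=3.4,interpolation=cv2.INTER_CUBIC)
W=max(A.shape[1],B.shape[1]); pad=lambda I:np.pad(I,((0,0),(0,W-I.shape[1]),(0,0)))
im=np.vstack([pad(A)[:352],pad(B)[:248]]); im=np.clip(im*1.6,0,255).astype(np.uint8)
print(im.shape)
cv2.imwrite('pics/z1.png',im[:,:,::-1])
```

```text
(600, 792, 3)
```

View pics/z1.png

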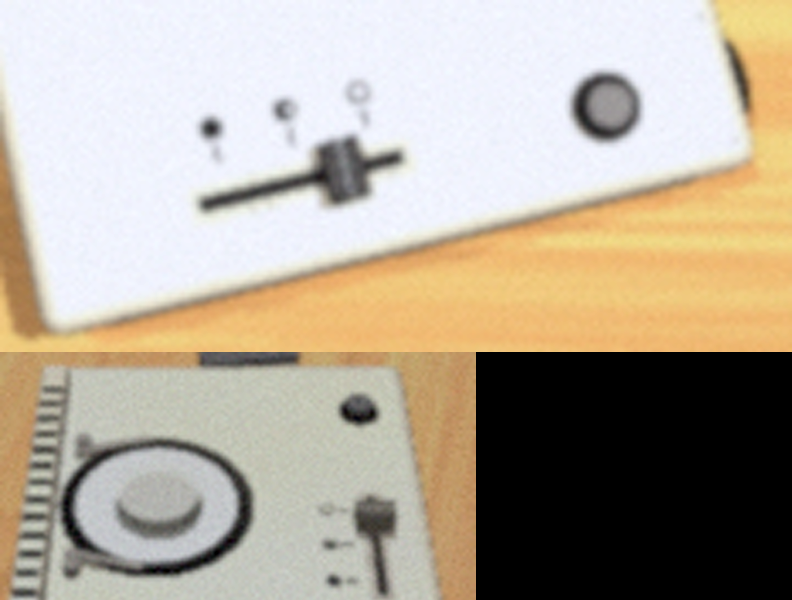

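```bash
cat > fit.py <<'E'
from h import *
from scipy.optimize import least_squares
a=np.load('pics/t1.npz');b=np.load('pics/s1.npz')
tp=lambda x,y:(200+(x+.5)/4.4-.5,225+(y+.5)/4.4-.5)
sp=lambda x,y:(205+(x+.5)/3.4-.5,140+(y-352+.5)/3.4-.5)
obs=[('key',a,(-.108,-.105,.083),tp(609,103)),('stage',a,(.05,0,.074),(269,187)),('cFL',a,(-.15,.17,.072),tp(48,330)),('cFR',a,(-.15,-.17,.072),tp(752,152)),
('key',b,(-.108,-.105,.083),sp(358,404)),('stage',b,(.05,0,.074),sp(157,507)),]
def w(p,q): 
    c,s=np.cos(p[2]),np.sin(p[2]); return np.array([p[0]+c*q[0]-s*q[1],p[1]+s*q[0]+c*q[1],q[2]])
def res(p): return np.concatenate([proj(c,w(p,q))-o for _,c,q,o in obs])
r=least_squares(res,[.55,.05,.2],loss='soft_l1'); P=r.x
if __name__=='__main__':
    print(P,np.degrees(P[2])); print(np.round(res(P).reshape(-1,2),1).tolist())
    def loc(c,px,z):
        g=onz(c,*px,z); c_,s_=np.cos(P[2]),np.sin(P[2]); d=g[:2]-P[:2]; return np.round([c_*d[0]+s_*d[1],-s_*d[0]+c_*d[1]],4)
    print('thumb top',loc(a,tp(345,166),.089),'side',loc(b,sp(375,502),.089))
    print('guide',loc(a,tp(200,205),.072),loc(a,tp(402,155),.072))
    for n,x,y in (('full',216,157),('half',292,142),('open',366,122)): print(n,loc(a,tp(x,y),.072))
    print('dropper',onz(a,178,272,.075),'box',onz(a,381,200,.035),'key',w(P,(-.108,-.105,.083)),'mid',w(P,(-.108,.04,.089)))
E
python3 fit.py
```

```text
[ 0.58833828 -0.00252451  0.25117069] 14.391020340563035
[[-0.1, -0.6], [-1.1, -1.4], [-1.3, 2.1], [2.5, 1.2], [0.0, -1.1], [-0.5, -1.4]]
thumb top [-0.108  0.02 ] side [-0.1081  0.0157]
guide [-0.109   0.0873] [-0.1092 -0.0081]
full [-0.0897  0.0751]
half [-0.0914  0.0396]
open [-0.0906  0.0042]
dropper [0.45811358 0.18830275 0.075     ] box [ 0.61691708 -0.23778613  0.035     ] key [ 0.50982359 -0.13107194  0.083     ] mid [0.47378556 0.00937827 0.089     ]
```

play_rows:
  steps: [-0.014,0.001,-0.013,0,0.022,0,-0.042,0.003,-0.039,0,0.067,0,-0.07,0.005,-0.065,0,0.11,0,-0.098,0.007,-0.091,0,0.157,0,-0.126,0.009,-0.117,0,0.2,0,-0.154,0.011,-0.143,0,0.247,0,-0.182,0.013,-0.169,0,0.292,0,-0.21,0.015,-0.195,0,0.337,0,-0.238,0.017,-0.221,0,0.382,0,-0.266,0.019,-0.247,0,0.427,0,-0.294,0.021,-0.273,0,0.472,0,-0.322,0.023,-0.299,0,0.517,0,-0.35,0.025,-0.325,0,0.562,0,-0.378,0.027,-0.351,0,0.607,0,-0.406,0.029,-0.377,0,0.652,0,-0.434,0.031,-0.403,0,0.697,0,-0.462,0.033,-0.429,0,0.742,0,-0.49,0.035,-0.455,0,0.787,0,-0.518,0.037,-0.481,0,0.832,0,-0.54,0.039,-0.501,0,0.87,0]
  claw: 0
  force: 20

```text
t: 1.77
ee_pos: [0.5025, -0.1078, 0.1834]
orientation: [[0.962, 0.0, -0.272], [0.272, -0.001, 0.962], [-0.0, -1.0, -0.001]]
contact_force: [-0.2, 0.4, 0.1]
gripper_width: 0.0
```

```bash
cat > st.py <<'E'
from fit import *
import sys
def rel(tgt,ang=None):
    # shift in tool axes to TCP world tgt, and turn to have tool z along base +y
    s=bot.sense(); R=np.array(s['orientation']); d=R.T@(np.array(tgt)-s['ee_pos'])
    from scipy.spatial.transform import Rotation as Ro
    c,n=np.cos(P[2]),np.sin(P[2]); G=np.array([[c,0,-n],[n,0,c],[0,-1,0]])
    print('t',s['t'],'pos',np.round(s['ee_pos'],4),'F',np.round(s['contact_force'],2),'w',round(s['gripper_width'],4),'tip',bot.tip_extent)
    print('shift',np.round(d,4),'rot',np.round(Ro.from_matrix(R.T@G).as_rotvec(),4))
E
python3 - <<'E'
from st import *
k=w(P,(-.108,-.105,.083)); rel([k[0],k[1],.083+.025+.03]); print(np.round(bot.sense()['orientation'],3).tolist(), np.round(bot.sense()['qd'],1))
E
```

```text
t 1.7667 pos [ 0.5025 -0.1078  0.1834] F [-0.24  0.4   0.14] w 0.0 tip 0.025
shift [ 0.0007  0.0454 -0.0243] rot [ 0.0014  0.0242 -0.0003]
[[0.962, 0.0, -0.272], [0.272, -0.001, 0.962], [-0.0, -1.0, -0.001]] [ 33.   16.4   5.2 -23.1  -9.    9.4  15.7]
```

play_rows:
  steps: [0,0,0,0,0,0,0,0,0,0,0,0,0,0,0,0,0,0,0,0,0,0,0,0]

```text
t: 2.1
ee_pos: [0.5018, -0.1022, 0.1833]
orientation: [[0.96, -0.001, -0.279], [0.279, 0.001, 0.96], [-0.001, -1.0, 0.002]]
contact_force: [0.3, 0.2, -0.9]
gripper_width: -0.0
```

Run:
```python
from st import *
k=w(P,(-.108,-.105,.083)); rel([k[0],k[1],.083+.025+.02])
c=snap('wrist','w1'); print(proj(c,k),proj(c,w(P,(-.108,.02,.089))))
cv2.imwrite('pics/w1.png',cv2.convertScaleAbs(c['image'][:,:,::-1],alpha=1.4))
```

```text
t 2.1 pos [ 0.5018 -0.1022  0.1833] F [ 0.26  0.23 -0.87] w -0.0 tip 0.025
shift [-0.0003  0.0553 -0.03  ] rot [-0.0017  0.0319 -0.0007]
[260.86594412 227.86244246] [267.20628161  55.02873321]
```

View pics/w1.png

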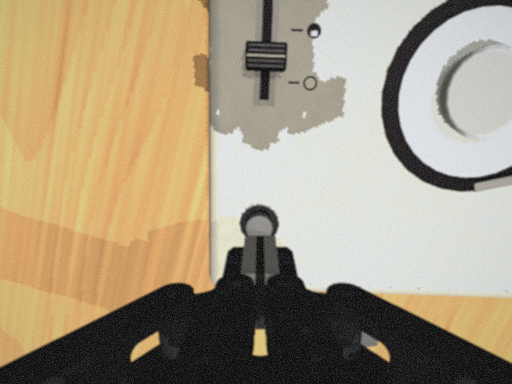

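The wrist view shows the key top at (259,225) and the thumb's index line at (266,54). The fit predicted (261,228) and (267,55), so it holds, and the slider is at about 15 mm. I'll move over the key.

play_rows:
  steps: [0,0.005,-0.004,0,0.004,0,0,0.015,-0.01,0,0.01,0,0,0.027,-0.018,0,0.02,0,0,0.039,-0.025,0,0.028,0,0,0.049,-0.029,0,0.032,0,0,0.055,-0.03,0,0.032,0,0,0.055,-0.03,0,0.032,0,0,0.055,-0.03,0,0.032,0,0,0.055,-0.03,0,0.032,0,0,0.055,-0.03,0,0.032,0]

```text
t: 2.98
ee_pos: [0.511, -0.1329, 0.1291]
orientation: [[0.969, 0.001, -0.246], [0.246, -0.0, 0.969], [0.001, -1.0, -0.0]]
contact_force: [-0.1, -0.1, 0.7]
gripper_width: 0.0001
```

Run:
```python
from st import *
k=w(P,(-.108,-.105,.083)); rel([k[0],k[1],.083+.025-.0045])
```

```text
t 2.9833 pos [ 0.511  -0.1329  0.1291] F [-0.13 -0.14  0.68] w 0.0001 tip 0.025
shift [-0.0007  0.0256  0.002 ] rot [ 0.0003 -0.0026  0.0011]
```

play_rows:
  steps: [0,0.004,0.001,0,0,0,0,0.009,0.002,0,0,0,0,0.014,0.002,0,0,0,0,0.018,0.002,0,0,0,0,0.02,0.002,0,0,0,0,0.021,0.002,0,0,0,0,0.022,0.002,0,0,0,0,0.023,0.002,0,0,0,0,0.023,0.002,0,0,0,0,0.023,0.002,0,0,0]

```text
t: 3.82
ee_pos: [0.5101, -0.1312, 0.1057]
orientation: [[0.969, 0.0, -0.245], [0.245, -0.0, 0.969], [0.0, -1.0, -0.0]]
contact_force: [0.0, -0.3, -0.6]
gripper_width: 0.0001
```

play_rows:
  steps: [0,0.001,0,0,0,0,0,0.002,0,0,0,0,0,0.002,0,0,0,0,0,0.002,0,0,0,0]

```text
t: 4.15
ee_pos: [0.51, -0.1311, 0.1036]
orientation: [[0.969, -0.0, -0.246], [0.246, -0.0, 0.969], [-0.0, -1.0, 0.0]]
contact_force: [-0.7, 0.0, -0.5]
gripper_width: -0.0
```

play_rows:
  steps: [0,0.001,0,0,0,0,0,0.002,0,0,0,0,0,0.002,0,0,0,0,0,0.002,0,0,0,0]

```text
t: 4.48
ee_pos: [0.5099, -0.1311, 0.1015]
orientation: [[0.969, -0.0, -0.245], [0.245, 0.0, 0.969], [-0.0, -1.0, 0.0]]
contact_force: [0.5, 0.4, -0.1]
gripper_width: 0.0001
```

Run:
```python
from st import *
k=w(P,(-.108,-.105,.083)); rel([k[0],k[1],.083+.025-.0045])
c=snap('side','s2'); I=c['image'][100:200,250:370]
cv2.imwrite('pics/s2z.png',cv2.resize(cv2.convertScaleAbs(I[:,:,::-1],alpha=1.6),None,fx=6,fy=6,interpolation=cv2.INTER_CUBIC))
t=bot.sense()['ee_pos']; print(proj(c,np.array(t)-[0,0,.025]),proj(c,k))
```

```text
t 4.4833 pos [ 0.5099 -0.1311  0.1015] F [ 0.46  0.38 -0.11] w 0.0001 tip 0.025
shift [-0.0001 -0.002   0.0001] rot [-0.0001 -0.0031 -0.0003]
[309.68139773 155.60235009] [309.95403189 153.79374827]
```

View pics/s2z.png

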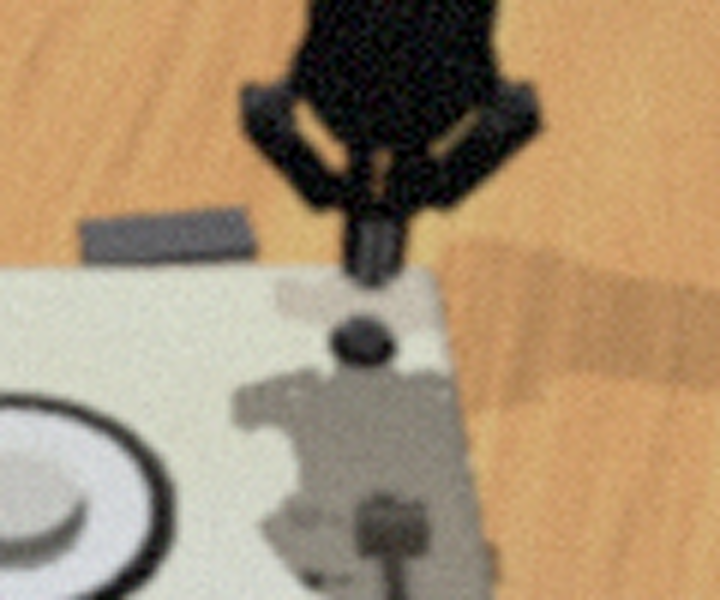

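The side view shows the fingertip at full-picture (312.5,147), against a predicted (309.7,155.6). The key is at (310.5,156), still clear of the tip, so the tool tip is either higher or further off than I assumed. I'll check in the other cameras.

Run:
```python
from st import *
c=np.load('pics/w1.npz'); R=np.array([[0.96,0,-.279],[.279,0,.96],[0,-1,0]]); p=np.array([.5018,-.1022,.1833])
for y in (0,.025): print('w1 pred',y,proj(c,p+R@[0,y,0]))
print('cam in tool',R.T@(c['cam_to_world'][:3,3]-p))
a=snap('top','t2'); b=snap('wrist','w2')
A=cv2.convertScaleAbs(a['image'][180:300,230:400],alpha=1.8); A=cv2.resize(A,(680,480),interpolation=cv2.INTER_CUBIC)
cv2.imwrite('pics/t2z.png',A[:,:,::-1]); cv2.imwrite('pics/w2.png',cv2.convertScaleAbs(b['image'][:,:,::-1],alpha=1.5))
t=np.array(bot.sense()['ee_pos']); 
for c in (a,b): print('tip',proj(c,t-[0,0,.025]),'key',proj(c,w(P,(-.108,-.105,.083))))
```

```text
w1 pred 0 [262.2759071  246.53598021]
w1 pred 0.025 [261.97548983 227.24692488]
cam in tool [-0.00118586 -0.15016868  0.06849147]
tip [337.28283778 247.59394257] key [337.91254444 247.4694779 ]
tip [261.92629754 227.19588878] key [261.69197342 231.44284795]
```

View pics/t2z.png

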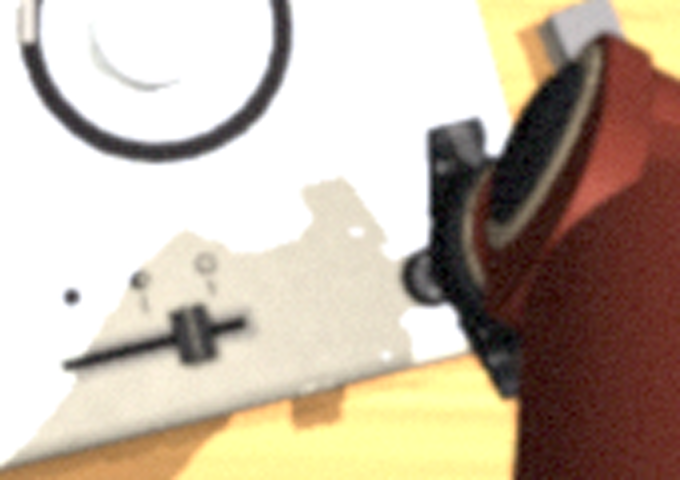

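View pics/w2.png

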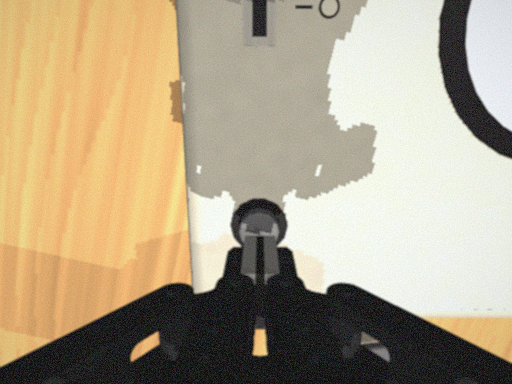

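Run:
```python
from st import *
s=bot.sense(); R=np.array(s['orientation']); t=np.array(s['ee_pos'])
b=np.load('pics/w2.npz'); c=np.load('pics/s2.npz'); print('f',K(b),K(c))
o1,d1=ray(b,259,234); o2,d2=ray(c,250+375/6-.5,100+284/6-.5)
M=np.c_[d1,-d2]; l=np.linalg.lstsq(M,o2-o1,rcond=None)[0]; p1=o1+l[0]*d1;p2=o2+l[1]*d2
print('tip tri',p1,p2,'in tool',R.T@((p1+p2)/2-t))
for y in (0,.005,.01,.015,.02,.025): print(y,[np.round(proj(k,t+R@[0,y,.011]),1).tolist() for k in (b,c)], 'half-width px w', K(b)*.0145/ (0.15+y))
# key check by triangulation top x side
a=np.load('pics/t1.npz'); k=w(P,(-.108,-.105,.083)); print(k, proj(b,k),'collar pred',proj(b,w(P,(-.108,-.105,.075))), 'key via wrist1',onz(np.load('pics/w1.npz'),259,225,.083))
print(s['qpos'])
```

```text
f 343.8841634828242 361.9292363144777
tip tri [ 0.5054306  -0.11922288  0.11671182] [ 0.50577151 -0.1192243   0.11674652] in tool [-0.00134928 -0.01513001  0.01264764]
0 [[262.3, 224.8], [310.9, 151.0]] half-width px w 33.24213580333967
0.005 [[262.2, 221.1], [310.8, 152.5]] half-width px w 32.16980884194162
0.01 [[262.2, 217.5], [310.6, 153.9]] half-width px w 31.164502315630944
0.015 [[262.1, 214.2], [310.4, 155.4]] half-width px w 30.220123457581526
0.02 [[262.0, 211.0], [310.2, 156.8]] half-width px w 29.33129629706442
0.025 [[262.0, 208.0], [310.0, 158.3]] half-width px w 28.493259260005434
[ 0.50982359 -0.13107194  0.083     ] [261.69197342 231.44284795] collar pred [261.61203575 225.91084278] key via wrist1 [ 0.50776431 -0.12919632  0.083     ]
[  2.07416531  34.23515974  15.10574658 110.09588986 -13.95538454
  37.42878417  40.0259825 ]
```

Triangulating the fingertip from the wrist and side views (the rays meet within 0.4 mm) puts its lower edge at tool y ≈ -15 mm. That is about 40 mm short of `tip_extent` and about 34 mm above the key, which fits the zero force. I'll trust the images and descend carefully with force checks.

play_rows:
  steps: [0,0.003,0,0,0,0,0,0.006,0,0,0,0,0,0.009,0,0,0,0,0,0.012,0,0,0,0,0,0.015,0,0,0,0,0,0.018,0,0,0,0,0,0.021,0,0,0,0,0,0.023,0,0,0,0,0,0.024,0,0,0,0,0,0.024,0,0,0,0,0,0.024,0,0,0,0]

```text
t: 5.55
ee_pos: [0.51, -0.1312, 0.0776]
orientation: [[0.969, -0.0, -0.246], [0.246, -0.0, 0.969], [-0.0, -1.0, -0.0]]
contact_force: [0.0, -0.2, 0.4]
gripper_width: -0.0003
```

Run:
```python
from st import *
k=w(P,(-.108,-.105,.083)); rel(k)
b=snap('wrist','w3'); c=snap('side','s3')
A=cv2.resize(b['image'][180:300,190:330],None,fx=2.85,fy=2.85,interpolation=cv2.INTER_CUBIC)
B=cv2.resize(c['image'][120:177,280:346],None,fx=6,fy=6,interpolation=cv2.INTER_CUBIC)
B=np.pad(B[:342],((0,0),(0,0),(0,0))); A=A[:342]; print(A.shape,B.shape)
cv2.imwrite('pics/z3.png',cv2.convertScaleAbs(np.hstack([A,B])[:,:,::-1],alpha=1.6))
```

```text
t 5.55 pos [ 0.51   -0.1312  0.0776] F [ 0.   -0.21  0.35] w -0.0003 tip 0.025
shift [-0.0002 -0.0054  0.0001] rot [ 0.     -0.0031 -0.0001]
(342, 399, 3) (342, 396, 3)
```

View pics/z3.png

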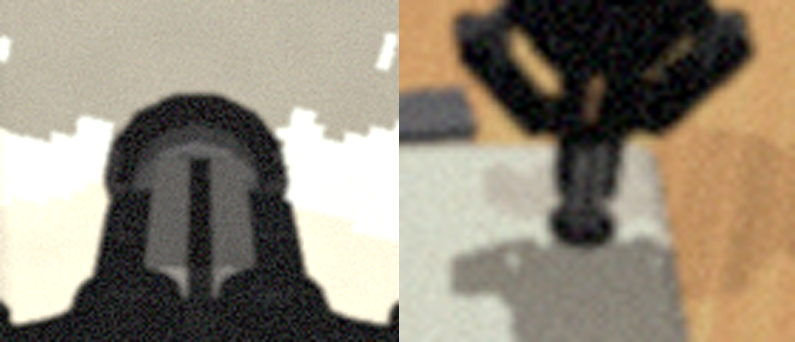

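The fingertips are now centred just above the key, with a crescent of its far edge showing at wrist-crop (200,150). The force is still zero, so I'll carry on down finely.

play_rows:
  steps: [0,0.002,0,0,0,0,0,0.004,0,0,0,0,0,0.006,0,0,0,0,0,0.007,0,0,0,0,0,0.007,0,0,0,0,0,0.007,0,0,0,0]

```text
t: 6.15
ee_pos: [0.5103, -0.1312, 0.0708]
orientation: [[0.969, 0.001, -0.245], [0.245, -0.0, 0.969], [0.001, -1.0, -0.0]]
contact_force: [0.5, 0.5, 3.7]
gripper_width: -0.0
```

play_rows:
  steps: [0,0.001,0,0,0,0,0,0.002,0,0,0,0,0,0.002,0,0,0,0,0,0.002,0,0,0,0]

```text
t: 6.48
ee_pos: [0.5103, -0.1312, 0.0694]
orientation: [[0.969, 0.001, -0.245], [0.245, -0.0, 0.969], [0.001, -1.0, -0.0]]
contact_force: [-0.6, 0.2, 7.2]
gripper_width: 0.0003
```

play_rows:
  steps: [0,0.001,0,0,0,0,0,0.002,0,0,0,0,0,0.002,0,0,0,0,0,0.002,0,0,0,0]

```text
t: 6.82
ee_pos: [0.5103, -0.1312, 0.0691]
orientation: [[0.969, 0.002, -0.245], [0.245, 0.001, 0.969], [0.002, -1.0, 0.0]]
contact_force: [-4.2, 0.8, 20.7]
gripper_width: 0.0002
```

The force rise at TCP z = 0.0692 (7 N, then 21 N) shows the key is bottomed, so the tip sits about 9 mm above the TCP. I'll retract and move to the right of the slider at height.

play_rows:
  steps: [0,-0.004,0,0,0,0,0,-0.012,0,0,0,0,0,-0.024,0,0,0,0,0,-0.036,0.002,0,0,0,0,-0.044,0.01,0,0,0,0,-0.046,0.024,0,0,0,0,-0.046,0.04,0,0,0,0,-0.046,0.056,0,0,0,0,-0.046,0.072,0,0,0,0,-0.046,0.084,0,0,0,0,-0.046,0.09,0,0,0,0,-0.046,0.091,0,0,0,0,-0.046,0.091,0,0,0,0,-0.046,0.091,0,0,0,0,-0.046,0.091,0,0,0]

```text
t: 8.07
ee_pos: [0.4879, -0.0441, 0.1127]
orientation: [[0.97, 0.0, -0.244], [0.244, -0.001, 0.97], [0.0, -1.0, -0.001]]
contact_force: [-1.1, 0.2, -0.7]
gripper_width: -0.0002
```

Run:
```python
from st import *
rel([*w(P,(-.108,-.014,0))[:2],.067])
b=snap('wrist','w4'); a=snap('top','t4')
cv2.imwrite('pics/w4.png',b['image'][:,:,::-1])
I=np.load('pics/t1.npz')['image']; 
print('stage brightness before/after',[[J[y-2:y+3,x-2:x+3].mean().round(1) for x,y in ((252,200),(262,210),(240,235))] for J in (I,np.load('pics/t2.npz')['image'],a['image'])])
for y in (.015,.02,.025): print(y,proj(b,w(P,(-.108,y,.089))))
```

```text
t 8.0667 pos [ 0.4879 -0.0441  0.1127] F [-1.06  0.19 -0.68] w -0.0002 tip 0.025
shift [-0.0004  0.0457  0.0013] rot [ 0.0009 -0.0048  0.0001]
stage brightness before/after [[np.float64(152.3), np.float64(153.5), np.float64(154.0)], [np.float64(177.0), np.float64(178.4), np.float64(178.8)], [np.float64(174.1), np.float64(175.8), np.float64(176.4)]]
0.015 [261.0572101  173.22782183]
0.02 [261.0271353  163.68382449]
0.025 [260.99658919 153.99025912]
```

View pics/w4.png

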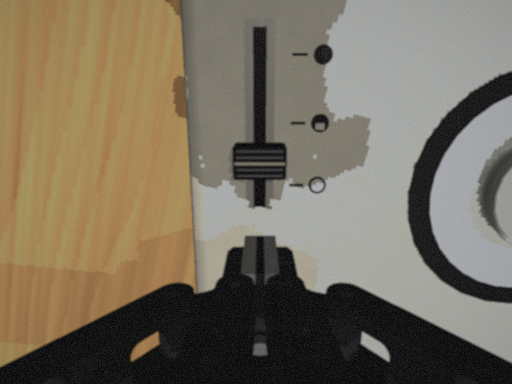

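The wrist view has the thumb's index line at row 162.5, so thumb y ≈ 20.5 mm and the joint is at about 15.5 mm. The half mark is at row 123, and the fingertips are behind the thumb on its line. The force knee (about 4 N, then stiff) matches a fully pressed key. Next I'll descend behind the thumb.

play_rows:
  steps: [0,0.003,0,0,-0.002,0,0,0.009,0,0,-0.004,0,0,0.017,0,0,-0.005,0,0,0.025,0,0,-0.005,0,0,0.033,0,0,-0.005,0,0,0.039,0,0,-0.005,0,0,0.043,0,0,-0.005,0,0,0.045,0,0,-0.005,0,0,0.045,0,0,-0.005,0,0,0.045,0,0,-0.005,0]

```text
t: 9.0
ee_pos: [0.4878, -0.043, 0.0676]
orientation: [[0.968, 0.0, -0.25], [0.25, -0.0, 0.968], [0.0, -1.0, -0.0]]
contact_force: [0.6, 0.5, 0.0]
gripper_width: 0.0004
```

play_rows:
  steps: [0,0,0.002,0,0,0,0,0,0.004,0,0,0,0,0,0.006,0,0,0,0,0,0.008,0,0,0,0,0,0.01,0,0,0,0,0,0.012,0,0,0,0,0,0.013,0,0,0,0,0,0.014,0,0,0,0,0,0.014,0,0,0]

```text
t: 9.75
ee_pos: [0.4841, -0.0291, 0.0676]
orientation: [[0.968, -0.0, -0.251], [0.251, 0.0, 0.968], [-0.0, -1.0, 0.0]]
contact_force: [0.3, -0.4, 0.6]
gripper_width: 0.0002
```

```bash
cat >> st.py <<'E'
def chk():
    s=bot.sense(); c,n=np.cos(P[2]),np.sin(P[2]); d=np.array(s['ee_pos'])[:2]-P[:2]
    F=s['contact_force']; print('t',s['t'],'base xy',np.round([c*d[0]+n*d[1],-n*d[0]+c*d[1]],4),'z',round(s['ee_pos'][2],4),'Fy base',round(-n*F[0]+c*F[1],2),'F',np.round(F,2))
E
python3 -c "
from st import *; chk()"
```

```text
t 9.75 base xy [-0.1076  0.0002] z 0.0676 Fy base -0.49 F [ 0.3  -0.43  0.57]
```

play_rows:
  steps: [0,0,0.001,0,0,0,0,0,0.002,0,0,0,0,0,0.003,0,0,0,0,0,0.004,0,0,0,0,0,0.005,0,0,0,0,0,0.006,0,0,0,0,0,0.007,0,0,0,0,0,0.008,0,0,0]

```text
t: 10.42
ee_pos: [0.4823, -0.0216, 0.0676]
orientation: [[0.968, 0.0, -0.25], [0.25, -0.0, 0.968], [0.0, -1.0, -0.0]]
contact_force: [0.4, -1.6, -0.5]
gripper_width: -0.0002
```

Run:
```python
from st import *
chk(); b=snap('wrist','w5')
cv2.imwrite('pics/w5.png',b['image'][100:300,150:370,::-1])
for y in (.025,.03,.035): print(y,proj(b,w(P,(-.108,y,.089))))
```

```text
t 10.4167 base xy [-0.1075  0.0079] z 0.0676 Fy base -1.66 F [ 0.39 -1.61 -0.53]
0.025 [261.64312061 229.85176222]
0.03 [261.69488318 218.09848027]
0.035 [261.74769235 206.10755658]
```

View pics/w5.png

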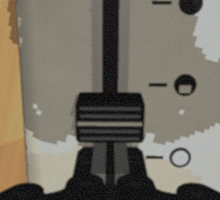

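The wrist crop shows the thumb's index line at full row 224 (thumb y ≈ 27.5 mm). It is moving ahead of the fingertips with a 1.7 N push. I'll go on and watch the force.

play_rows:
  steps: [0,0,0.001,0,0,0,0,0,0.002,0,0,0,0,0,0.003,0,0,0,0,0,0.004,0,0,0,0,0,0.005,0,0,0]

```text
t: 10.88
ee_pos: [0.4809, -0.0164, 0.0676]
orientation: [[0.968, -0.0, -0.251], [0.251, 0.0, 0.968], [-0.0, -1.0, 0.0]]
contact_force: [0.8, -0.3, -0.1]
gripper_width: -0.0002
```

play_rows:
  steps: [0,0,0.0005,0,0,0,0,0,0.001,0,0,0,0,0,0.001,0,0,0]

```text
t: 11.13
ee_pos: [0.4802, -0.0151, 0.0675]
orientation: [[0.968, -0.001, -0.251], [0.251, 0.001, 0.968], [-0.001, -1.0, 0.001]]
contact_force: [-0.9, -1.1, 0.2]
gripper_width: 0.0001
```

play_rows:
  steps: [0,0,0.0005,0,0,0,0,0,0.001,0,0,0,0,0,0.001,0,0,0]

```text
t: 11.38
ee_pos: [0.4803, -0.0146, 0.0676]
orientation: [[0.968, -0.0, -0.251], [0.251, 0.0, 0.968], [-0.0, -1.0, 0.0]]
contact_force: [0.8, 0.1, -0.7]
gripper_width: 0.0003
```

Run:
```python
from st import *
chk()
```

```text
t 11.3833 base xy [-0.1077  0.0151] z 0.0676 Fy base -0.1 F [ 0.81  0.1  -0.66]
```

```bash
cat >> st.py <<'E'
def prof(n):
    chk(); b=snap('wrist',n); ys=np.arange(.022,.056,.001); g=b['image'].mean(2)
    v=[]
    for y in ys:
        q=[proj(b,w(P,(-.108+dx,y,.089))) for dx in np.linspace(-.009,.009,19)]
        m=np.float32(q)[None]; v.append(cv2.remap(g.astype(np.float32),m[...,0],m[...,1],1).mean())
    print('  '.join(f'{y*1000:.0f}:{x:.0f}' for y,x in zip(ys,v)))
E
python3 - <<'E'
from st import *
prof('w6')
E
```

```text
t 11.3833 base xy [-0.1077  0.0151] z 0.0676 Fy base -0.1 F [ 0.81  0.1  -0.66]
22:44  23:47  24:44  25:59  26:72  27:73  28:75  29:75  30:78  31:75  32:36  33:61  34:42  35:23  36:59  37:48  38:28  39:112  40:105  41:30  42:44  43:60  44:25  45:37  46:64  47:31  48:21  49:19  50:16  51:16  52:50  53:88  54:85  55:86
```

The bright index line now sits at y ≈ 39.5 mm (stop at 40). There is a gap of about 4 mm to the finger and no push force, so the thumb has jumped ahead into the stop. I'll back off and lift clear.

play_rows:
  steps: [0,0,-0.003,0,0,0,0,0,-0.008,0,0,0,0,0,-0.012,0,0,0,0,-0.004,-0.014,0,0,0,0,-0.014,-0.016,0,0,0,0,-0.028,-0.018,0,0,0,0,-0.044,-0.02,0,0,0,0,-0.06,-0.02,0,0,0,0,-0.076,-0.02,0,0,0,0,-0.088,-0.02,0,0,0,0,-0.096,-0.02,0,0,0,0,-0.1,-0.02,0,0,0,0,-0.1,-0.02,0,0,0,0,-0.1,-0.02,0,0,0]

```text
t: 12.6
ee_pos: [0.4851, -0.0342, 0.1673]
orientation: [[0.968, -0.001, -0.25], [0.25, 0.0, 0.968], [-0.001, -1.0, 0.0]]
contact_force: [1.0, -0.5, -0.0]
gripper_width: -0.0001
```

Run:
```python
from st import *
prof('w7'); b=np.load('pics/w7.npz'); cv2.imwrite('pics/w7.png',cv2.convertScaleAbs(b['image'][:,:,::-1],alpha=1.3))
for y in (.005,.04): print(proj(b,w(P,(-.091,y,.072))))
a=snap('top','t7'); I=np.load('pics/t1.npz')['image']
print('dropper/box/dish shift check', [np.abs(cv2.phaseCorrelate(np.float32(I[s].mean(2)),np.float32(a['image'][s].mean(2)))[0]).round(2) for s in (np.s_[258:288,162:194],np.s_[175:225,355:405],np.s_[165:210,245:292])])
```

```text
t 12.6 base xy [-0.1079 -0.0051] z 0.1673 Fy base -0.76 F [ 1.02 -0.52 -0.03]
22:113  23:100  24:94  25:96  26:90  27:81  28:77  29:70  30:61  31:39  32:36  33:54  34:35  35:33  36:53  37:38  38:50  39:104  40:85  41:34  42:49  43:53  44:27  45:46  46:57  47:31  48:19  49:47  50:76  51:80  52:81  53:80  54:80  55:82
[284.52751765 179.2553898 ]
[285.63177179 130.94147454]
dropper/box/dish shift check [array([0.22, 0.01]), array([82.7 , 52.19]), array([0.04, 0.51])]
```

View pics/w7.png

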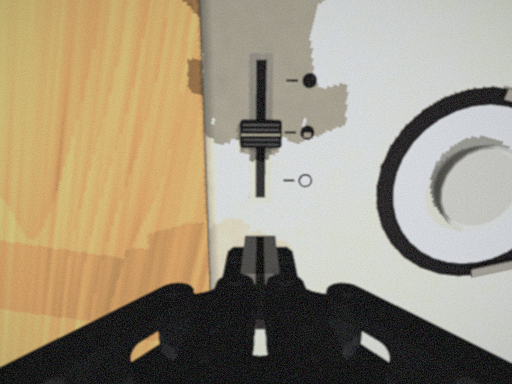

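Run:
```python
from st import *
c=snap('side','s7')
def m(I,c,q): u=np.round(proj(c,w(P,q))).astype(int); return I[u[1]-1:u[1]+2,u[0]-1:u[0]+2].reshape(-1,3).mean(0).round(0).tolist()
for n in ('s1','s3','s7','t1','t2','t7','w4','w7'):
    d=np.load(f'pics/{n}.npz'); print(n,'stage',m(d['image'],d,(.02,.04,.074)),m(d['image'],d,(.01,.0,.074)),'deck',m(d['image'],d,(-.04,.09,.072)),'key',m(d['image'],d,(-.108,-.105,.083)))
```

```text
s1 stage [122.0, 124.0, 126.0] [120.0, 122.0, 123.0] deck [122.0, 124.0, 119.0] key [61.0, 60.0, 60.0]
s3 stage [132.0, 134.0, 137.0] [129.0, 131.0, 132.0] deck [133.0, 135.0, 130.0] key [35.0, 33.0, 33.0]
s7 stage [134.0, 135.0, 138.0] [131.0, 133.0, 134.0] deck [134.0, 136.0, 131.0] key [65.0, 65.0, 66.0]
t1 stage [151.0, 153.0, 159.0] [150.0, 153.0, 158.0] deck [151.0, 153.0, 160.0] key [98.0, 96.0, 96.0]
t2 stage [174.0, 177.0, 185.0] [174.0, 176.0, 183.0] deck [176.0, 178.0, 186.0] key [18.0, 18.0, 20.0]
t7 stage [174.0, 176.0, 184.0] [174.0, 176.0, 182.0] deck [174.0, 177.0, 184.0] key [74.0, 33.0, 26.0]
w4 stage [161.0, 163.0, 167.0] [165.0, 168.0, 171.0] deck [162.0, 164.0, 163.0] key [17.0, 17.0, 19.0]
w7 stage [162.0, 164.0, 167.0] [163.0, 164.0, 168.0] deck [161.0, 163.0, 164.0] key [20.0, 19.0, 22.0]
```

```bash
python3 -c "
from plant import bot
print(bot.finish_job())"
```

```text
the job is handed in; nothing more can be done
None
```

I pressed the power key, then pushed the contrast slider into the middle click stop, and handed the job in at about 12.6 s of the 42 s. I could not see the lamp come on in any camera.

- **Power key:** I pressed it straight down with the closed fingertips. The force went from about 4 N to 7 N and then 21 N over the last 0.3 mm. That matches a key pushed against its end stop, well past the 3 mm switch point. The stage looked no brighter afterwards, so the force and travel are my only evidence that the lamp switched. I did not press again, because that might have switched it off.
- **Slider:** It moved with about 1.7 N of push, then jumped about 4 mm ahead of the fingers with no force on them, as the click stop should do. After I backed off, the index line measured about 39.5 mm (the stop is at 40 mm), in line with the half-circle mark.
- **Bystanders:** The dish and dropper bottle had not moved in the top view (0.5 pixel or less). The automatic check on the slide box gave no valid result (its 80-pixel shift is not credible), probably because the arm hid the box. The arm felt no contact other than with the key and the slider.
- **Fingertip length:** `bot.tip_extent` (25 mm ahead of the TCP) did not match what I saw. The tips touched about 9 mm behind the TCP, while the camera estimate was 15 mm behind. I used the contact value for the slider.

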